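# Pack the bearing kit and stack its totes turned end for end

### The arm

A 6-joint arm with a two-finger parallel gripper is mounted at the origin on a cart in front of the work surface, level with it; the furniture and walls round the work are solid. World frame = base frame: x ahead of the robot, y to its left, z up, the work surface at z = 0. Lengths are in m, angles in rad, forces in N, time in s.
With the tool pointing down it reaches from about 0.425 to 0.95 m from the base axis. Payload 14.7 kg.
Tool frame: the origin (TCP) lies at the very end of the fingers, on their centre line; the grasp point (between the pads) lies 19 mm behind it; z points along the fingers, y is the line along which they close (so a half turn about z gives the same grasp; the last joint's range is limited). The gripper opens to 85 mm and grips with 20 to 120 N. Pads are 22 mm wide; open, the fingers measure 114 mm over their backs; the gripper's body (76 mm by 85 mm) begins 54 mm behind the grasp point. The pads swing forward as they close: fully open they stand 13 mm farther back than shut.
Start: joints at [1.239, 0.48, 1.596, -0, 1.065, -0.047], TCP at [0.183, 0.624, 0.231] pointing down, gripper open.
Joint ranges: [-2.75, 2.75], [-0.82, 2.05], [0.23, 2.67], [-1.56, 4.7], [0.09, 2.69], [-2.92, 2.92]. Speed limits (rad/s): [1.89, 1.89, 2.39, 3.01, 3.01, 3.01].

### API

Orientations are given as a 3x3 rotation matrix whose columns are the frame's x, y, z axes.
In Python, from rig import env gives the robot as it stands.
- The arm moves only by the tool send_rows, never from a script. Its argument "plan" is a list of rows, each a list of 4 numbers: the shift along the tool's x, y, z in cm, then the turn about the tool's z in units of 6 degrees (1.0 is 6 degrees). A call has 1 to 12 rows; each row shifts and turns the commanded pose from where the row before left it, along the tool's axes as they then stand; what a row does not reach is not made up. A row lasts 1/10 s, in which the tool goes at most 50 mm and 8.59 degrees, less where a joint would pass 70% of its speed; a pose out of reach is approached as far as the arm can. A call is refused whole if a number of a shift passes 5 or a number of a turn 1, either way. A call with a gripper value outside its range is refused whole. "gripper" is the finger opening in cm, from 0 to 8.54, set as the call begins (left out, the last holds). The fingers move at their own pace and stop on an object; "grip_force" is the grip in N (left out, the last holds). Time passes only in rows, so rows that do not move let the fingers close. It gives the time, the measured TCP pose, the force, the opening and the grip force at its end, in the units of the state.
- env.state(): the state, without advancing time (a new reading comes with each control period).
- env.read_camera(name): name is "side" or "top"; returns the picture (400x640x3 uint8, red, green, blue); there is no depth.
- env.camera_info(name): a dict with "fx", "fy", "cx", "cy" (pixels), "k1" (the pictures are not rectified: a ray, as slopes to the right and down, at radius r is drawn at 1 + k1 r^2 times it, then the intrinsics apply), "world_to_cam" (4x4, takes a point from world to camera coordinates). Camera axes: x right, y up, looking along -z (the intrinsics and any distortion apply to the point x, -y, -z); pixel columns grow to the right and rows downward; lengths in m; the calibration is good to about 2 mm. A picture is of the moment at which its call begins. camera_info takes no time and is no camera call.
- env.sign_off(): hands the job in; it is judged then, once.
Trained networks look in the newest picture that a camera, given by its name, has taken for a name from the list of things; names that differ only in an ending like _2 or _b are one class to them, and where a whole thing is asked for, a point or a joint stands for the part that bears it (a point fixed in the world has none). Each returns a list of dicts, best first, with "score" (0 to 1); they miss things now and then, are a little off and sometimes report something else, mostly with a low value. They report only what shows in the picture. A call takes as long as a camera call. They do not tell look-alikes from the thing itself.
- env.trace(thing, camera): "region" (400x640 bool, what is visible of it).
- env.landmark_of(thing, camera): "at" ([x, y, z] in m, in world coordinates, good to about 4 mm: a listed point, or the origin of a listed thing).
The state is a dict: "t": time; "joint_pos": joint angles; "dq": joint speeds; "effort": joint torques, N m; "ee_pos": TCP position; "tool_rot": TCP orientation; "contact_force": force on the tool from outside, world axes, zero at the start; "torque": the same for the moment, N m; "gripper_width": finger opening in m; "grasp_force": force on a finger pad.
Only numpy, scipy, OpenCV 4.12 (cv2) and the standard library are available. Lean on these libraries where they do the work, as an engineer would, in place of code of your own. Each camera call takes 0.05 s, during which the arm holds its last target. There are 200 camera calls.

### The job

Pack the bearing kit into the two grey stacking totes: the pillow-block bearing and the white-lidded grease jar go upright into the rectangular and the round nest of one tote, the small square pack lies flat in the square nest of the other. Stack the pack's tote on top of the other one, turned end for end against it, so that its feet stand level on the lower tote's shoulders instead of sinking in on the parts. Do not knock over or shift the little glass bottle that stands among them.

Things in the scene. Friction and masses are not known exactly. Their poses are not given: they have to be found in the camera images.
- base_tote: lower tote: grey, 208x124x72 mm, two black-edged nests. Origin: centre of underside, x lengthwise (starts to robot's left, +-13 deg). Floor z=6, 94 wide. Rectangular nest inside 60(x)x44 centred x=-40; round nest 58 across at x=+42; rails 7 high. End shoulders z=62, 10 under the rim: corners at -x, middle at +x, slots between. Turned end for end a tote stands on them, 5 mm play; else it sinks in
- second_tote_c (a point): tote to go on top: same outside and axes (starts the same way round as the other, +-13 deg), 0.32 kg, one black-edged square nest 46x46, other bay empty. Point: its centre, 36 mm above underside. Nest centre x=-49, floor 30 below the point. Carry it by the grip mid-divider, from above: 10 mm thick along x, 46 along y, at x=y=0, top 6 above the point, 36 above the floor; 21+ mm free each side
- bearing_block_c (a point): pillow-block bearing: dark block 30x50x35 mm with a bright round bearing (24 across, 32 long) lying across its top, 52 mm high in all, 0.3 kg. Point: its centre, 26 mm above its underside; x along the bearing's axis (32 mm), y along the 50 mm side. Goes in the rectangular nest, its 50 mm side along the nest's 60 mm side.
- grease_jar_c (a point): small brown grease jar with a white lid, round, 47 mm across the lid, 45 below it, 44 mm high, 0.09 kg. Point: its centre, 22 mm above its underside. Belongs in the round nest, upright.
- small_pack_c (a point): small red square pack of fixings, 35 x 35 x 26 mm, 0.06 kg. Point: its centre, 13 mm above its underside; x and y along its sides. Belongs in the square nest, lying flat as it starts.
- glass_bottle_c (a point): bystander: small white glass bottle with a yellow cap, 24 mm across, 44 mm high, standing on the bench among the parts. Point: its centre, 22 mm above its underside. Not to be knocked over or shifted.
There are look-alikes about, which are no part of the job. What is shaped like the part that bears bearing_block_c but purple is not meant.

How it is judged:
At the end, for the whole second after the job is handed in: Bearing, jar and pack upright on the floor of their nests (9 mm from its centre, 3 mm in height, 0.1 rad); second tote level (0.03 rad) on the base tote's shoulders, centred to 8 mm, 62 mm (+-3) above its underside; base tote flat on the bench; all released and at rest (x of bearing_block_c in the frame of base_tote between -0.049 and -0.031 m and y of bearing_block_c in the frame of base_tote between -0.009 and 0.009 m and z of bearing_block_c in the frame of base_tote between 0.029 and 0.035 m and angle between each of bearing_block_c, grease_jar_c, small_pack_c's own z axis and vertical below 0.1 rad and x of grease_jar_c in the frame of base_tote between 0.033 and 0.051 m and y of grease_jar_c in the frame of base_tote between -0.009 and 0.009 m and z of grease_jar_c in the frame of base_tote between 0.025 and 0.031 m and x of small_pack_c in the frame of second_tote_c between -0.058 and -0.04 m and y of small_pack_c in the frame of second_tote_c between -0.009 and 0.009 m and z of small_pack_c in the frame of second_tote_c between -0.02 and -0.014 m and x of second_tote_c in the frame of base_tote between -0.008 and 0.008 m and y of second_tote_c in the frame of base_tote between -0.008 and 0.008 m and z of second_tote_c in the frame of base_tote between 0.095 and 0.101 m and angle between each of second_tote_c, base_tote's own z axis and vertical below 0.03 rad and height (world z) of base_tote below 0.005 m and linear speed of each of base_tote, second_tote, bearing_block, grease_jar, small_pack below 0.02 m/s); the robot touches nothing.
It fails at once if the glass bottle is knocked over or shifted by more than 30 mm (angle between glass_bottle_c's own z axis and vertical above 0.5 rad or distance of glass_bottle_c from where it was at the start of the episode above 0.03 m).
It also fails if it takes over 120 s, if anything falls off the work surface, if the arm or the gripper's body presses on something with over 40 N, if the wrist force passes 120 N, or if a joint passes its speed limit or range.

## Working session

There is one attempt and no reset: what is moved stays moved. The work goes in short steps, Python scripts to look and compute and a tool call to move; the robot and the scene stay as the last step left them, time stands still between calls to the robot, and variables do not carry over. Pictures are saved under pics/ and viewed, at most 14 in all, crops included, and the job is handed in when it is done.

Besides the shell and the picture viewer there is one more tool, called after "Request:" as name(argument=value, ...), one argument or row to a line, values as JSON. send_rows: Moves the arm, as the interface text tells. Its arguments: {"type":"object","properties":{"plan":{"type":"array","items":{"type":"array","items":{"type":"number"}}},"gripper":{"type":"number"},"grip_force":{"type":"number"}},"required":["plan"]}

```bash
mkdir -p pics; ls
cat > h.py <<'E'
import numpy as np, cv2
from rig import env
def shot(c,name,crop=None,s=1):
    im=env.read_camera(c)[:,:,::-1]
    if crop: x0,y0,x1,y1=crop; im=im[y0:y1,x0:x1]
    im=cv2.resize(im,None,fx=s,fy=s,interpolation=cv2.INTER_CUBIC); cv2.imwrite('pics/'+name,im)
def K(c):
    i=env.camera_info(c); return i,np.array(i["world_to_cam"])
def proj(c,p):
    i,T=K(c); q=T@np.append(p,1); a=np.array([q[0],-q[1]])/-q[2]; a=a*(1+i["k1"]*(a@a)); return np.array([i["fx"]*a[0]+i["cx"],i["fy"]*a[1]+i["cy"]])
def unproj(c,uv,z):
    i,T=K(c); d=np.array([(uv[0]-i["cx"])/i["fx"],(uv[1]-i["cy"])/i["fy"]]); a=d.copy()
    for _ in range(20): a=d/(1+i["k1"]*(a@a))
    R=T[:3,:3]; C=-R.T@T[:3,3]; r=R.T@np.array([a[0],-a[1],-1]); return C+r*(z-C[2])/r[2]
E
python3 - <<'E'
from h import *
shot('top','t0.png'); shot('side','s0.png')
for c in('top','side'):
    i,T=K(c); print(c,i['fx'],-T[:3,:3].T@T[:3,3])
for n in ['base_tote','second_tote_c','bearing_block_c','grease_jar_c','small_pack_c','glass_bottle_c']:
    for c in('top','side'):
        print(n,c,[(np.round(d['at'],3).tolist(),round(d['score'],2),proj(c,d['at']).round().tolist()) for d in env.landmark_of(n,c)])
print(env.state())
E
```

```text
pics
top 390.8122693903867 [ 0.48644516 -0.03013497  0.89952121]
side 422.79406247488373 [ 0.12624512 -0.69351028  0.47442372]
base_tote top [([0.584, 0.154, 0.004], 0.91, [259.0, 198.0])]
base_tote side [([0.578, 0.151, 0.0], 0.61, [288.0, 185.0])]
second_tote_c top [([0.573, -0.118, 0.038], 0.88, [378.0, 201.0])]
second_tote_c side [([0.577, -0.114, 0.035], 0.85, [350.0, 220.0])]
bearing_block_c top [([0.706, 0.176, 0.025], 0.89, [249.0, 144.0]), ([0.437, 0.122, 0.024], 0.61, [270.0, 262.0])]
bearing_block_c side [([0.438, 0.128, 0.026], 0.62, [239.0, 193.0])]
grease_jar_c top [([0.436, -0.202, 0.024], 0.92, [416.0, 264.0])]
grease_jar_c side []
small_pack_c top [([0.424, -0.037, 0.011], 0.51, [341.0, 268.0])]
small_pack_c side [([0.422, -0.037, 0.011], 0.59, [265.0, 234.0])]
glass_bottle_c top [([0.383, 0.049, 0.024], 0.56, [302.0, 287.0])]
glass_bottle_c side []
{'t': 0.7, 'joint_pos': array([ 1.23941248e+00,  4.80207039e-01,  1.59633882e+00,  6.69541157e-06,
        1.06510751e+00, -4.66084520e-02]), 'dq': array([-0.00080198, -0.00183823,  0.00027285,  0.00117704, -0.00165653,
       -0.00073988]), 'effort': array([-1.00389858e-03, -9.50221252e+01, -4.30594397e+01, -8.49372054e-05,
        3.76972084e-04,  2.16477213e-05]), 'ee_pos': array([0.18258449, 0.62379472, 0.23127749]), 'tool_rot': array([[-9.59723866e-01,  2.80945014e-01, -2.52899258e-05],
       [ 2.80945015e-01,  9.59723864e-01, -5.54985436e-05],
       [ 8.67930624e-06, -6.03683554e-05, -9.99999998e-01]]), 'contact_force': array([-0.20486372,  0.15128407,  0.18826519]), 'torque': array([-0.02929975,  0.00138569,  0.0547564 ]), 'grasp_force': 0.0, 'gripper_width': 0.08529813892939193}
```

View pics/t0.png

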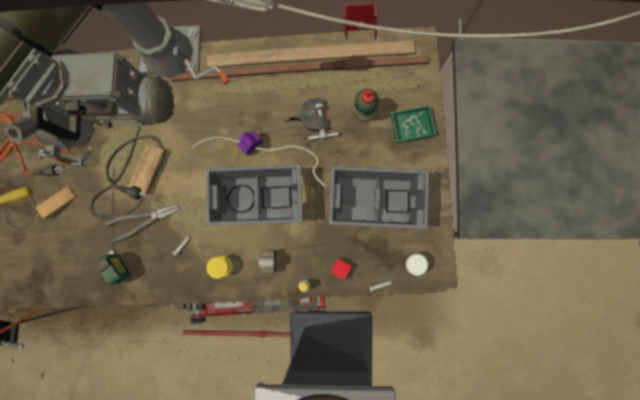

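View pics/s0.png

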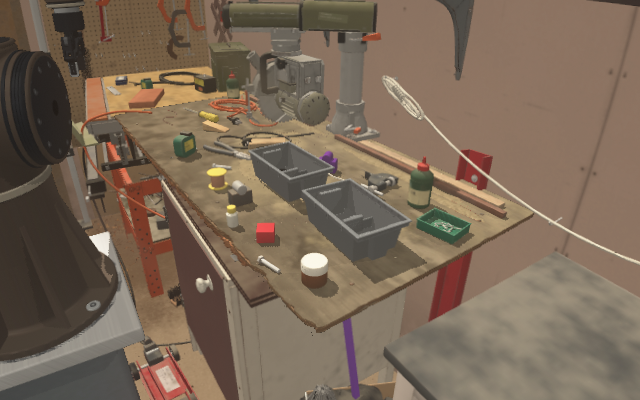

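Top view candidates: the grey block with the bright bearing is at (267,262) and is the bearing. The purple one at (249,143) is a look-alike. The white-lidded jar is at (416,264), and the yellow-lidded one at (219,267) is a look-alike. The pack is at (342,268), the bottle at (304,287), the base tote at (255,195) and the second tote at (379,198). One close crop to check the choice, with contour measurements alongside.

Run:
```python
from h import *
shot('top','t1.png',(195,155,445,305),3.2)
def fit(n,z,c='top',pick=0):
    r=env.trace(n,c)
    for d in r:
        m=d['region'].astype(np.uint8)
        cs,_=cv2.findContours(m,cv2.RETR_EXTERNAL,cv2.CHAIN_APPROX_NONE); cc=max(cs,key=cv2.contourArea)
        w=np.array([unproj(c,p[0],z)[:2] for p in cc],np.float32)
        R=cv2.minAreaRect((w*1000)); print(n,c,round(d['score'],2),int(m.sum()),'px',cc[:,0].mean(0).round(),'mm',np.round(R[0],1),np.round(R[1],1),round(R[2],1))
for n,z in [('base_tote',.072),('second_tote_c',.072),('bearing_block_c',.045),('grease_jar_c',.044),('small_pack_c',.026),('glass_bottle_c',.044)]: fit(n,z)
```

```text
second_tote_c top 0.95 5693 px [378. 197.] mm [ 578.4 -114.9] [207.1 124.9] 87.8
bearing_block_c top 0.79 364 px [248. 141.] mm [707.3 173.8] [44.4 47.8] 42.4
bearing_block_c top 0.54 333 px [267. 262.] mm [439.  125.1] [45.8 35.3] 0.9
grease_jar_c top 0.72 388 px [415. 264.] mm [ 436.6 -197.8] [47.  44.5] 45.0
small_pack_c top 0.56 238 px [341. 269.] mm [422.4 -36.4] [33.6 35.4] 63.6
```

View pics/t1.png

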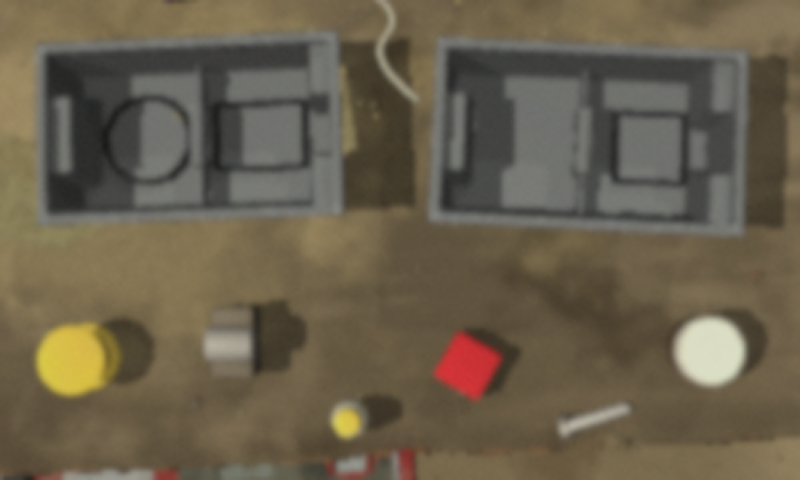

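The crop confirms the choice: the grey block is at crop (230,343), with the bearing axis along image x. The pack at (468,365) is turned about 26°, the white-lidded jar is at (710,350) and the bottle at (348,420). Both totes show their round or square nests where the description says.

```bash
cat >> h.py <<'E'
def go(x,y,z,psi):
    s=env.state(); R=s['tool_rot']; p=s['ee_pos']; d=np.array([x,y,z])-p
    c=np.degrees(np.arctan2(R[1,1],R[0,1])); t=(c-psi+180)%360-180
    a=np.radians(psi);Y=np.array([np.cos(a),np.sin(a),0]);X=np.array([-Y[1],Y[0],0]); d0=d*100
    print('psi now',c.round(2),'t',round(s['t'],1),'p',p.round(4),'j6',s['joint_pos'][5].round(2),'F',s['contact_force'].round(1),'w',round(s['gripper_width'],4))
    print('shift first (tool cm):',(R.T@d0).round(2),' turn units',round(t/6,2),' or after turn:',(X@d0).round(2),(Y@d0).round(2),(-d0[2]).round(2))
E
python3 - <<'E'
from h import *
def P(c,z): return unproj('top',(195+(c[0]+.5)/3.2-.5,155+(c[1]+.5)/3.2-.5),z)[:2]*1000
for n,cs in [('base',[(38,46),(338,32),(342,214),(38,224)]),('second',[(438,38),(748,52),(742,236),(430,220)])]:
    w=np.array([P(c,.072) for c in cs],np.float32); 
    ctr=w.mean(0); ax=(w[0]+w[3]-w[1]-w[2]); print(n,ctr.round(1),'xaxis yaw',np.degrees(np.arctan2(ax[1],ax[0])).round(2),np.linalg.norm(ax)/2)
for q,z in [((148,140),.013),((260,135),.013),((648,149),.013),((584,142),.042)]: print(q,P(q,z).round(1))
w=np.array([P(c,.026) for c in [(462,332),(502,350),(474,398),(435,372)]]);print('pack',w.mean(0))
print('block35',P((231,306),.035),P((231,376),.035),'bearing',P((204,343),.04),P((258,343),.04))
print('jar',P((710,350),.044),'bottle',P((347,421),.044))
go(.438,.124,.12,90)
E
```

```text
base [582.6 152.7] xaxis yaw 92.45 205.66118
second [ 578.6 -116. ] xaxis yaw 87.48 206.31732
(148, 140) [580.9 194.5]
(260, 135) [584.8 113.1]
(648, 149) [ 576.  -163.6]
(584, 142) [ 577.7 -115.4]
pack [425.25018332 -36.79016567]
block35 [463.13986643 127.68174033] [414.99847846 126.81274501] bearing [437.69124325 145.06015874] [438.17515487 107.60317162]
jar [ 436.55081035 -200.01131762] bottle [386.47044762  45.32014148]
psi now 73.68 t 1.1 p [0.1826 0.6238 0.2313] j6 -0.05 F [0.4 0.1 0.2] w 0.0851
shift first (tool cm): [-38.55 -40.79  11.13]  turn units -2.72  or after turn: -25.54 -49.98 11.13
```

Request:
send_rows(
  plan=[
    [-3.2, -3.4, 0, 0],
    [-3.2, -3.4, 0, 0],
    [-3.2, -3.4, 0, 0],
    [-3.2, -3.4, 0, 0],
    [-3.2, -3.4, 0, 0],
    [-3.2, -3.4, 0, 0],
    [-3.2, -3.4, 0, 0],
    [-3.2, -3.4, 0, 0],
    [-3.2, -3.4, 0, 0],
    [-3.2, -3.4, 0, 0],
    [-3.2, -3.4, 0, 0],
    [-3.2, -3.4, 0, 0],
  ],
  gripper=6,
)

```text
t: 2.25
ee_pos: [0.4371, 0.1226, 0.2316]
tool_rot: [[-0.96, 0.281, 0.001], [0.281, 0.96, 0.0], [-0.001, 0.0, -1.0]]
contact_force: [1.3, 0.7, -0.4]
gripper_width: 0.0603
grasp_force: 0.0
```

Request:
send_rows(
  plan=[
    [0, 0, 3, -0.9],
    [0, 0, 3, -0.9],
    [0, 0, 3, -0.9],
    [0, 0, 0, 0],
    [0, 0, 0, 0],
  ],
)

```text
t: 2.75
ee_pos: [0.4364, 0.1244, 0.1417]
tool_rot: [[-1.0, 0.005, -0.001], [0.005, 1.0, -0.0], [0.001, -0.0, -1.0]]
contact_force: [0.6, -1.0, 0.1]
gripper_width: 0.0601
grasp_force: 0.0
```

Run:
```python
from h import *
go(.438,.125,.021,90)
```

```text
psi now 89.72 t 2.8 p [0.4364 0.1244 0.1417] j6 -1.36 F [ 0.6 -1.   0.1] w 0.0601
shift first (tool cm): [-0.17  0.06 12.07]  turn units -0.05  or after turn: -0.16 0.06 12.07
```

Request:
send_rows(
  plan=[
    [-0.17, 0.06, 3, 0],
    [0, 0, 3, 0],
    [0, 0, 3, 0],
    [0, 0, 2, 0],
    [0, 0, 1, 0],
    [0, 0, 0, 0],
    [0, 0, 0, 0],
  ],
)

```text
t: 3.45
ee_pos: [0.4391, 0.1252, 0.0224]
tool_rot: [[-1.0, 0.003, 0.001], [0.003, 1.0, 0.0], [-0.001, 0.0, -1.0]]
contact_force: [-0.1, -0.9, 0.8]
gripper_width: 0.0599
grasp_force: 0.0
```

Request:
send_rows(
  plan=[
    [0, 0, 0, 0],
    [0, 0, 0, 0],
    [0, 0, 0, 0],
    [0, 0, 0, 0],
    [0, 0, 0, 0],
    [0, 0, 0, 0],
    [0, 0, 0, 0],
    [0, 0, 0, 0],
  ],
  gripper=0,
  grip_force=40,
)

```text
t: 4.25
ee_pos: [0.439, 0.1252, 0.0223]
tool_rot: [[-1.0, 0.002, 0.002], [0.002, 1.0, 0.0], [-0.002, 0.0, -1.0]]
contact_force: [-0.5, 1.2, 13.2]
gripper_width: 0.0317
grasp_force: 40.0
```

Request:
send_rows(
  plan=[
    [0, 0, -1, 0],
    [0, 0, -3, 0],
    [0, 0, -4, 0],
    [0, 0, -4, 0],
    [0, 0, 0, 0],
    [0, 0, 0, 0],
  ],
)

```text
t: 4.85
ee_pos: [0.4386, 0.125, 0.1425]
tool_rot: [[-1.0, 0.002, 0.002], [0.002, 1.0, 0.001], [-0.002, 0.001, -1.0]]
contact_force: [-0.9, 0.1, -3.0]
gripper_width: 0.032
grasp_force: 40.7
```

Run:
```python
from h import *
shot('side','s1.png',(160,80,420,280),3)
go(.5843,.1127,.13,2.45)
```

```text
psi now 89.88 t 4.9 p [0.4378 0.1249 0.1414] j6 -1.36 F [ 0.2  0.  -3.1] w 0.0317
shift first (tool cm): [-14.65  -1.19   1.15]  turn units 14.57  or after turn: -1.84 14.58 1.14
```

View pics/s1.png

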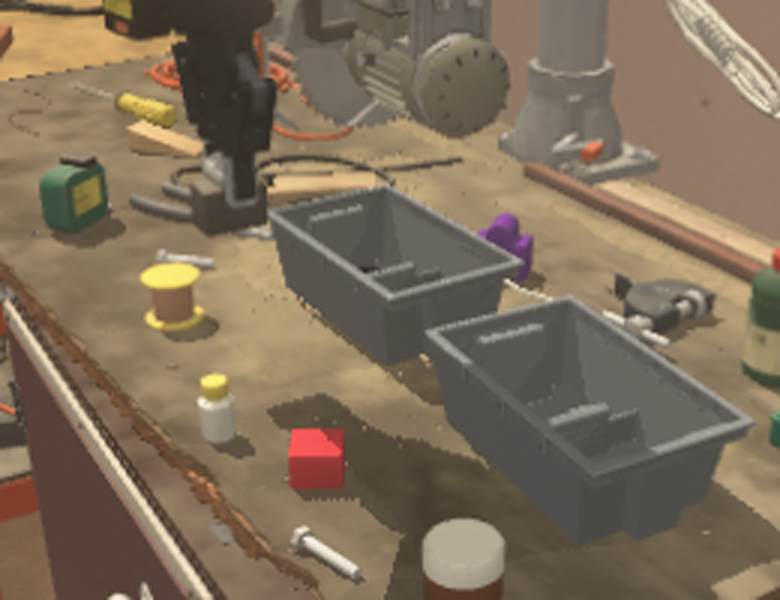

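The block is held upright about 12 cm up, seen at (228,205). Turning and carrying it to the rectangular nest.

Request:
send_rows(
  plan=[
    [-1, 0, 0, 1],
    [0, 0, 0, 1],
    [0, 0, 0, 1],
    [0, 0, 0, 1],
    [0, 0, 0, 1],
    [0, 0, 0, 1],
    [0, 0, 0, 1],
    [0, 0, 0, 1],
    [0, 0, 0, 1],
    [0, 0, 0, 1],
    [0, 0, 0, 1],
    [0, 0, 0, 1],
  ],
)

```text
t: 6.1
ee_pos: [0.447, 0.1247, 0.1398]
tool_rot: [[-0.303, 0.953, -0.003], [0.953, 0.303, -0.001], [0.0, -0.003, -1.0]]
contact_force: [-0.2, -0.4, -2.9]
gripper_width: 0.0318
grasp_force: 40.7
```

Request:
send_rows(
  plan=[
    [0, 0, 0, 0.87],
    [0, 0, 0, 0.85],
    [0, 0, 0, 0.85],
    [0, 3, 0, 0],
    [0, 4, 0, 0],
    [-0.9, 4, 0, 0],
    [-0.9, 2.5, 0, 0],
    [0, 0, 0, 0],
    [0, 0, 0, 0],
  ],
)

```text
t: 7.0
ee_pos: [0.5826, 0.1123, 0.1393]
tool_rot: [[-0.042, 0.999, -0.004], [0.999, 0.042, -0.0], [-0.0, -0.004, -1.0]]
contact_force: [-0.9, -0.2, -3.6]
gripper_width: 0.0316
grasp_force: 41.0
```

Run:
```python
from h import *
go(.5843,.1127,.0305,2.45)
```

```text
psi now 2.42 t 7.0 p [0.5826 0.1123 0.1393] j6 0.1 F [-0.9 -0.2 -3.6] w 0.0316
shift first (tool cm): [ 0.03  0.21 10.88]  turn units -0.01  or after turn: 0.03 0.17 10.88
```

Request:
send_rows(
  plan=[
    [0.03, 0.2, 3, 0],
    [0, 0, 3, 0],
    [0, 0, 2.5, 0],
    [0, 0, 1.5, 0],
    [0, 0, 0.5, 0],
    [0, 0, 0.3, 0],
    [0, 0, 0.2, 0],
    [0, 0, 0, 0],
    [0, 0, 0, 0],
  ],
)

```text
t: 7.9
ee_pos: [0.5863, 0.1132, 0.0321]
tool_rot: [[-0.043, 0.999, 0.001], [0.999, 0.043, 0.0], [0.0, 0.001, -1.0]]
contact_force: [-0.2, -1.6, -2.8]
gripper_width: 0.0317
grasp_force: 40.9
```

Run:
```python
from h import *
go(.5843,.1127,.0285,2.45)
```

```text
psi now 2.46 t 7.9 p [0.5863 0.1132 0.0321] j6 0.1 F [-0.2 -1.6 -2.8] w 0.0317
shift first (tool cm): [-0.04 -0.2   0.36]  turn units 0.0  or after turn: -0.04 -0.2 0.36
```

Request:
send_rows(
  plan=[
    [0, -0.15, 0.1, 0],
    [0, 0, 0.1, 0],
    [0, 0, 0.1, 0],
    [0, 0, 0.05, 0],
    [0, 0, 0, 0],
  ],
)

```text
t: 8.4
ee_pos: [0.5845, 0.1132, 0.0283]
tool_rot: [[-0.043, 0.999, 0.0], [0.999, 0.043, 0.0], [0.0, 0.0, -1.0]]
contact_force: [-2.4, 0.6, 8.1]
gripper_width: 0.0318
grasp_force: 40.4
```

Request:
send_rows(
  plan=[
    [0, 0, 0, 0],
    [0, 0, 0, 0],
    [0, 0, 0, 0],
    [0, 0, 0, 0],
    [0, 0, -1, 0],
    [0, 0, -3, 0],
    [0, 0, -4, 0],
    [0, 0, -4, 0],
    [0, 0, 0, 0],
  ],
  gripper=4.8,
)

```text
t: 9.3
ee_pos: [0.5873, 0.1135, 0.1537]
tool_rot: [[-0.043, 0.999, 0.008], [0.999, 0.043, 0.001], [0.001, 0.008, -1.0]]
contact_force: [0.6, -0.1, -0.0]
gripper_width: 0.0481
grasp_force: 0.0
```

Run:
```python
from h import *
shot('top','t2.png',(195,155,445,305),3.2)
go(.4366,-.200,.15,2.45)
```

```text
psi now 2.46 t 9.3 p [0.5861 0.1134 0.1513] j6 0.1 F [ 0.7 -0.1 -1.2] w 0.0479
shift first (tool cm): [-3.066e+01 -1.629e+01  2.000e-02]  turn units 0.0  or after turn: -30.67 -16.28 0.13
```

View pics/t2.png

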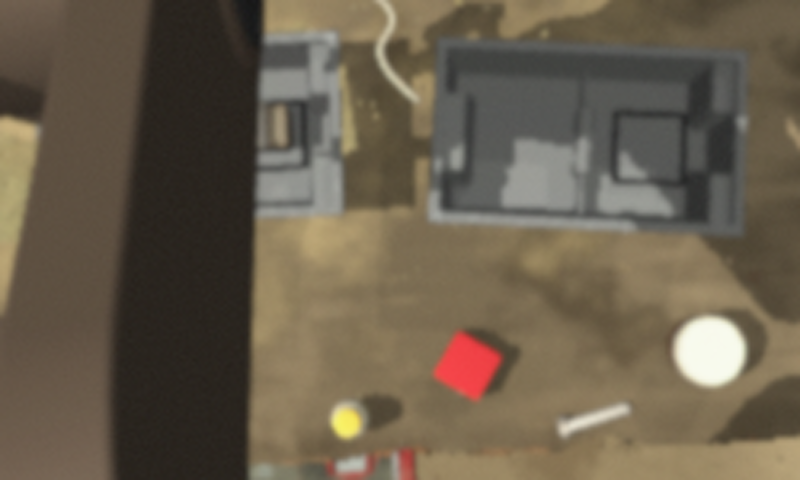

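The block is in its nest (seen at (280,125), partly under the arm). Next, the jar at (710,350).

Request:
send_rows(
  plan=[
    [-3.4, -1.8, 0, 0],
    [-3.4, -1.8, 0, 0],
    [-3.4, -1.8, 0, 0],
    [-3.4, -1.8, 0, 0],
    [-3.4, -1.8, 0, 0],
    [-3.4, -1.8, 0, 0],
    [-3.4, -1.8, 0, 0],
    [-3.4, -1.8, 0, 0],
    [-3.4, -1.9, 0, 0],
    [0, 0, 0, 0],
    [0, 0, 0, 0],
  ],
  gripper=6.8,
)

```text
t: 10.45
ee_pos: [0.4339, -0.2001, 0.1474]
tool_rot: [[-0.041, 0.999, -0.001], [0.999, 0.041, 0.001], [0.001, -0.001, -1.0]]
contact_force: [0.2, -0.0, -0.3]
gripper_width: 0.0681
grasp_force: 0.0
```

Run:
```python
from h import *
go(.4366,-.200,.014,2.45)
```

```text
psi now 2.33 t 10.4 p [ 0.4339 -0.2001  0.1474] j6 -0.54 F [ 0.2 -0.  -0.3] w 0.0681
shift first (tool cm): [-1.000e-02  2.800e-01  1.334e+01]  turn units -0.02  or after turn: -0.0 0.27 13.34
```

Request:
send_rows(
  plan=[
    [0, 0.2, 3, 0],
    [0, 0, 4, 0],
    [0, 0, 3, 0],
    [0, 0, 2.3, 0],
    [0, 0, 1, 0],
    [0, 0, 0, 0],
    [0, 0, 0, 0],
  ],
)

```text
t: 11.15
ee_pos: [0.4371, -0.1993, 0.0153]
tool_rot: [[-0.044, 0.999, 0.0], [0.999, 0.044, -0.0], [-0.0, 0.0, -1.0]]
contact_force: [-0.4, 0.9, 0.2]
gripper_width: 0.0683
grasp_force: 0.0
```

Request:
send_rows(
  plan=[
    [0, 0, 0, 0],
    [0, 0, 0, 0],
    [0, 0, 0, 0],
    [0, 0, 0, 0],
    [0, 0, 0, 0],
    [0, 0, 0, 0],
    [0, 0, 0, 0],
  ],
  gripper=0,
  grip_force=30,
)

```text
t: 11.85
ee_pos: [0.4373, -0.1998, 0.016]
tool_rot: [[-0.043, 0.999, 0.002], [0.999, 0.043, -0.001], [-0.001, 0.002, -1.0]]
contact_force: [-0.9, 2.5, 10.5]
gripper_width: 0.0457
grasp_force: 29.1
```

Request:
send_rows(
  plan=[
    [0, 0, -1, 0],
    [0, 0, -3, 0],
    [0, 0, -4, 0],
    [0, 0, -4, 0],
    [0, 0, 0, 0],
    [0, 0, 0, 0],
  ],
)

```text
t: 12.45
ee_pos: [0.4373, -0.1999, 0.1365]
tool_rot: [[-0.043, 0.999, 0.003], [0.999, 0.043, -0.002], [-0.002, 0.003, -1.0]]
contact_force: [-0.9, -0.7, -1.1]
gripper_width: 0.0457
grasp_force: 31.3
```

Run:
```python
from h import *
shot('side','s2.png',(200,80,460,280),3)
go(.5808,.1945,.13,2.45)
```

```text
psi now 2.46 t 12.5 p [ 0.4365 -0.1995  0.1353] j6 -0.53 F [-0.1  0.3 -0.1] w 0.0455
shift first (tool cm): [38.75 16.1   0.53]  turn units 0.0  or after turn: 38.75 16.1 0.53
```

View pics/s2.png

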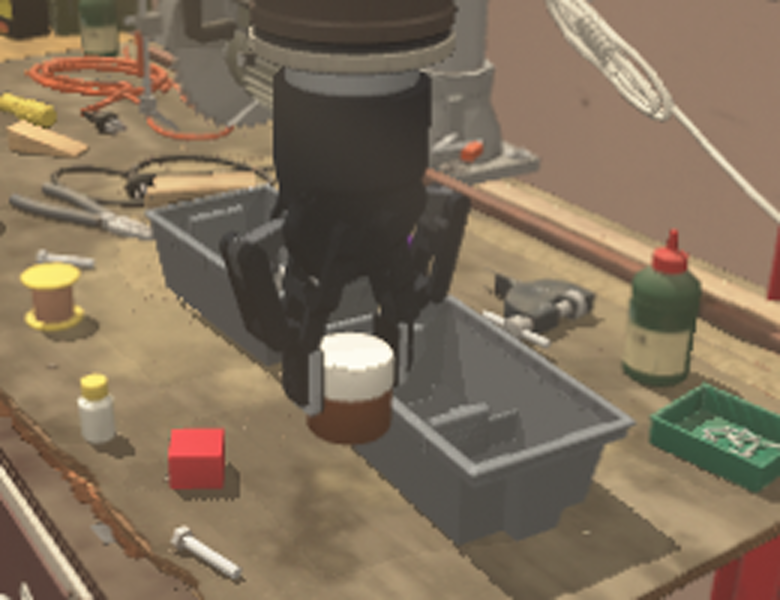

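The jar is held upright at (350,390), but the wide knuckles leave little room between the tote walls. I'll place it with the gripper turned about 35° across the tote, which is fine for a round jar.

Request:
send_rows(
  plan=[
    [3.9, 1.6, 0, 0],
    [3.9, 1.6, 0, 0],
    [3.9, 1.6, 0, 0],
    [3.9, 1.6, 0, 0],
    [3.9, 1.6, 0, 0],
    [3.9, 1.6, 0, 0],
    [3.9, 1.6, 0, 0],
    [3.9, 1.6, 0, 0],
    [3.9, 1.6, 0, 0],
    [3.7, 1.6, 0, 0],
    [0, 0, 0, 0],
  ],
)

```text
t: 13.6
ee_pos: [0.5806, 0.199, 0.1333]
tool_rot: [[-0.046, 0.999, -0.0], [0.999, 0.046, 0.001], [0.001, -0.0, -1.0]]
contact_force: [0.5, 0.0, -1.2]
gripper_width: 0.046
grasp_force: 31.3
```

Request:
send_rows(
  plan=[
    [0, 0, 0, -1],
    [0, 0, 0, -1],
    [0, 0, 0, -1],
    [0, 0, 0, -1],
    [0, 0, 0, -1],
    [0, 0, 0, -0.8],
    [0, 0, 0, 0],
    [0, 0, 0, 0],
  ],
)

```text
t: 14.4
ee_pos: [0.5791, 0.1945, 0.1338]
tool_rot: [[-0.603, 0.798, -0.002], [0.798, 0.603, -0.001], [0.001, -0.002, -1.0]]
contact_force: [0.1, -0.2, 0.3]
gripper_width: 0.0458
grasp_force: 31.3
```

Run:
```python
from h import *
go(.5808,.1945,.022,37.45)
```

```text
psi now 37.1 t 14.4 p [0.5791 0.1945 0.1338] j6 -0.37 F [ 0.1 -0.2  0.3] w 0.0458
shift first (tool cm): [-0.11  0.15 11.18]  turn units -0.06  or after turn: -0.1 0.13 11.18
```

Request:
send_rows(
  plan=[
    [-0.1, 0.1, 3, 0],
    [0, 0, 3, 0],
    [0, 0, 2, 0],
    [0, 0, 1, 0],
    [0, 0, 0.7, 0],
    [0, 0, 0.5, 0],
    [0, 0, 0.4, 0],
    [0, 0, 0.2, 0],
    [0, 0, 0, 0],
    [0, 0, 0, 0],
  ],
)

```text
t: 15.4
ee_pos: [0.5814, 0.1949, 0.0272]
tool_rot: [[-0.605, 0.796, 0.001], [0.796, 0.605, 0.0], [-0.0, 0.001, -1.0]]
contact_force: [0.4, -0.8, -0.5]
gripper_width: 0.0458
grasp_force: 31.3
```

Run:
```python
from h import *
go(.5808,.1945,.022,37.45)
```

```text
psi now 37.26 t 15.4 p [0.5814 0.1949 0.0272] j6 -0.38 F [ 0.4 -0.8 -0.5] w 0.0458
shift first (tool cm): [ 0.01 -0.07  0.52]  turn units -0.03  or after turn: 0.01 -0.07 0.52
```

Request:
send_rows(
  plan=[
    [0, -0.05, 0.2, 0],
    [0, 0, 0.1, 0],
    [0, 0, 0.1, 0],
    [0, 0, 0.1, 0],
    [0, 0, 0, 0],
  ],
)

```text
t: 15.9
ee_pos: [0.5808, 0.1945, 0.0221]
tool_rot: [[-0.605, 0.796, 0.0], [0.796, 0.605, 0.0], [-0.0, 0.0, -1.0]]
contact_force: [-2.5, -0.7, 5.6]
gripper_width: 0.0456
grasp_force: 31.9
```

Request:
send_rows(
  plan=[
    [0, 0, 0, 0],
    [0, 0, 0, 0],
    [0, 0, 0, 0],
    [0, 0, -0.5, 0],
    [0, 0, -1, 0],
    [0, 0, -3, 0],
    [0, 0, -4, 0],
    [0, 0, -4, 0],
    [0, 0, 0, 0],
  ],
  gripper=5.5,
)

```text
t: 16.8
ee_pos: [0.5838, 0.1953, 0.153]
tool_rot: [[-0.605, 0.796, 0.008], [0.796, 0.605, 0.002], [-0.003, 0.008, -1.0]]
contact_force: [-0.1, -0.7, -0.2]
gripper_width: 0.0552
grasp_force: 0.0
```

Run:
```python
from h import *
go(.4252,-.0368,.15,-26.4)
go(.4252,-.0368,.15,63.6)
```

```text
psi now 37.27 t 16.8 p [0.5838 0.1953 0.153 ] j6 -0.38 F [-0.1 -0.7 -0.2] w 0.0552
shift first (tool cm): [ -8.87 -26.68   0.12]  turn units 10.61  or after turn: -27.85 -3.89 0.3
psi now 37.27 t 16.8 p [0.5838 0.1953 0.153 ] j6 -0.38 F [-0.1 -0.7 -0.2] w 0.0552
shift first (tool cm): [ -8.87 -26.68   0.12]  turn units -4.39  or after turn: 3.89 -27.85 0.3
```

Request:
send_rows(
  plan=[
    [-1.1, -3.3, 0, 0],
    [-1.1, -3.3, 0, 0],
    [-1.1, -3.3, 0, 0],
    [-1.1, -3.3, 0, 0],
    [-1.1, -3.3, 0, 0],
    [-1.1, -3.3, 0, 0],
    [-1.1, -3.3, 0, 0],
    [-1.1, -3.3, 0, 0],
    [0, 0, 0, 1],
    [0, 0, 0, 1],
    [0, 0, 0, 1],
    [0, 0, 0, 1],
  ],
)

```text
t: 18.0
ee_pos: [0.424, -0.0356, 0.1472]
tool_rot: [[-0.225, 0.974, 0.001], [0.974, 0.225, -0.0], [-0.0, 0.0, -1.0]]
contact_force: [-0.8, -0.5, 0.6]
gripper_width: 0.0553
grasp_force: 0.0
```

Request:
send_rows(
  plan=[
    [0, 0, 0, 1],
    [0, 0, 0, 1],
    [0, 0, 0, 1],
    [0, 0, 0, 1],
    [0, 0, 0, 1],
    [0, 0, 0, 1],
    [0, 0, 0, 0.6],
    [0, 0, 0, 0],
    [0, 0, 0, 0],
  ],
)

```text
t: 18.9
ee_pos: [0.424, -0.0354, 0.1471]
tool_rot: [[0.442, 0.897, 0.0], [0.897, -0.442, -0.0], [0.0, 0.0, -1.0]]
contact_force: [1.6, -0.9, -0.7]
gripper_width: 0.0546
grasp_force: 0.0
```

Run:
```python
from h import *
shot('side','s3.png',(200,80,460,280),3)
go(.4252,-.0368,.012,-26.4)
```

```text
psi now -26.22 t 18.9 p [ 0.424  -0.0354  0.147 ] j6 0.3 F [ 0.2 -0.1 -0.5] w 0.0551
shift first (tool cm): [-0.07  0.17 13.5 ]  turn units 0.03  or after turn: -0.07 0.17 13.5
```

View pics/s3.png

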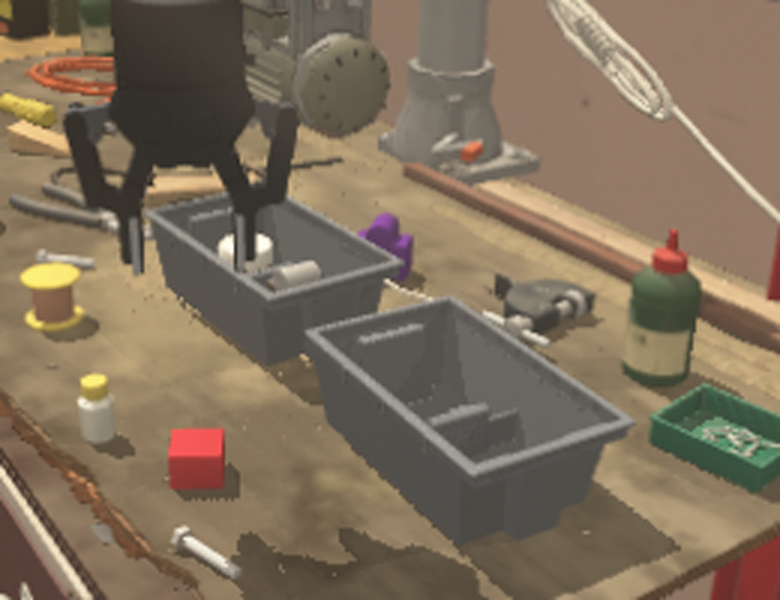

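Jar (245,248) and block (297,275) sit upright in the base tote, and the bottle is untouched at (97,410). The gripper looks aligned over the pack, so I'm descending.

Request:
send_rows(
  plan=[
    [-0.07, 0.1, 3, 0],
    [0, 0, 4, 0],
    [0, 0, 3, 0],
    [0, 0, 2.4, 0],
    [0, 0, 1, 0],
    [0, 0, 0, 0],
    [0, 0, 0, 0],
  ],
)

```text
t: 19.65
ee_pos: [0.4249, -0.0365, 0.0134]
tool_rot: [[0.443, 0.896, 0.0], [0.896, -0.443, -0.0], [0.0, 0.0, -1.0]]
contact_force: [-0.0, 0.2, -0.6]
gripper_width: 0.0552
grasp_force: 0.0
```

Request:
send_rows(
  plan=[
    [0, 0, 0, 0],
    [0, 0, 0, 0],
    [0, 0, 0, 0],
    [0, 0, 0, 0],
    [0, 0, 0, 0],
    [0, 0, 0, 0],
    [0, 0, 0, 0],
  ],
  gripper=0,
  grip_force=25,
)

```text
t: 20.35
ee_pos: [0.4253, -0.0366, 0.014]
tool_rot: [[0.444, 0.896, 0.002], [0.896, -0.444, -0.0], [0.001, 0.002, -1.0]]
contact_force: [-1.3, 0.3, 9.9]
gripper_width: 0.0342
grasp_force: 24.1
```

Request:
send_rows(
  plan=[
    [0, 0, -1, 0],
    [0, 0, -3, 0],
    [0, 0, -4, 0],
    [0, 0, -4, 0],
    [0, 0, 0, 0],
    [0, 0, 0, 0],
  ],
)

```text
t: 20.95
ee_pos: [0.4254, -0.0366, 0.1345]
tool_rot: [[0.444, 0.896, 0.004], [0.896, -0.444, -0.001], [0.001, 0.004, -1.0]]
contact_force: [-0.6, 0.0, -1.6]
gripper_width: 0.0343
grasp_force: 26.2
```

Run:
```python
from h import *
go(.5762,-.1645,.13,-2.52)
```

```text
psi now -26.33 t 20.9 p [ 0.4254 -0.0366  0.1345] j6 0.3 F [-0.6  0.  -1.6] w 0.0343
shift first (tool cm): [-4.77 19.19  0.51]  turn units -3.97  or after turn: -12.11 15.63 0.45
```

Request:
send_rows(
  plan=[
    [-0.8, 3.2, 0, 0],
    [-0.8, 3.2, 0, 0],
    [-0.8, 3.2, 0, 0],
    [-0.8, 3.2, 0, 0],
    [-0.8, 3.2, 0, 0],
    [-0.8, 3.2, 0, 0],
    [0, 0, 0, -1],
    [0, 0, 0, -1],
    [0, 0, 0, -1],
    [0, 0, 0, -0.97],
    [0, 0, 0, 0],
    [0, 0, 0, 0],
  ],
)

```text
t: 22.15
ee_pos: [0.5748, -0.1645, 0.1319]
tool_rot: [[0.047, 0.999, -0.002], [0.999, -0.047, 0.001], [0.0, -0.002, -1.0]]
contact_force: [0.1, -0.2, -1.1]
gripper_width: 0.0339
grasp_force: 26.1
```

Run:
```python
from h import *
shot('side','s4.png',(220,80,480,280),3)
go(.5762,-.1645,.0205,-2.52)
```

```text
psi now -2.68 t 22.2 p [ 0.5749 -0.1645  0.1321] j6 -0.28 F [ 0.9 -0.4  0.4] w 0.0344
shift first (tool cm): [ 0.    0.14 11.16]  turn units -0.03  or after turn: 0.01 0.13 11.16
```

View pics/s4.png

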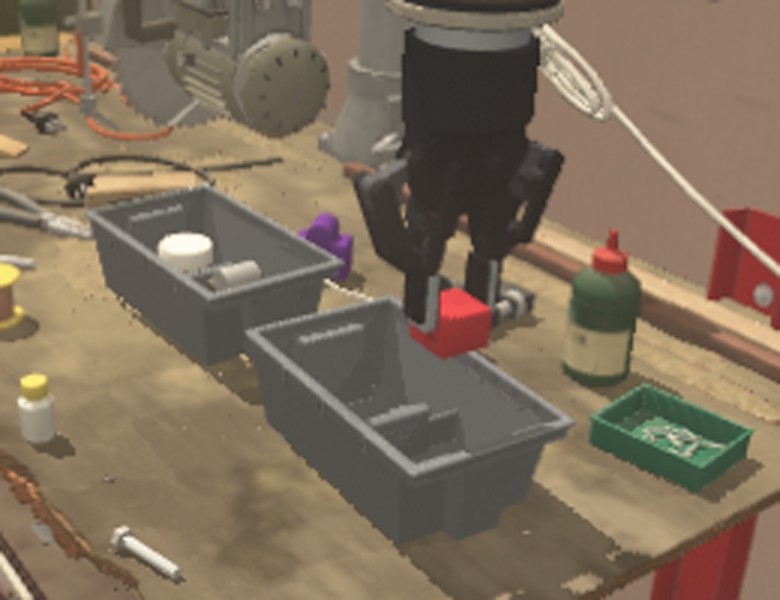

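The pack is held level at (450,325), above the square nest.

Request:
send_rows(
  plan=[
    [0, 0.05, 3, 0],
    [0, 0, 3, 0],
    [0, 0, 2, 0],
    [0, 0, 1, 0],
    [0, 0, 0.7, 0],
    [0, 0, 0.5, 0],
    [0, 0, 0.3, 0],
    [0, 0, 0.2, 0],
    [0, 0, 0, 0],
    [0, 0, 0, 0],
  ],
)

```text
t: 23.2
ee_pos: [0.5761, -0.1648, 0.0262]
tool_rot: [[0.044, 0.999, 0.001], [0.999, -0.044, -0.0], [-0.0, 0.001, -1.0]]
contact_force: [0.3, -0.2, 0.1]
gripper_width: 0.0341
grasp_force: 26.1
```

Run:
```python
from h import *
go(.5762,-.1645,.0205,-2.52)
```

```text
psi now -2.52 t 23.2 p [ 0.5761 -0.1648  0.0262] j6 -0.29 F [ 0.3 -0.2  0.1] w 0.0341
shift first (tool cm): [0.03 0.01 0.57]  turn units -0.0  or after turn: 0.03 0.01 0.57
```

Request:
send_rows(
  plan=[
    [0, 0, 0.2, 0],
    [0, 0, 0.15, 0],
    [0, 0, 0.1, 0],
    [0, 0, 0.1, 0],
    [0, 0, 0, 0],
  ],
)

```text
t: 23.7
ee_pos: [0.5758, -0.1647, 0.0201]
tool_rot: [[0.044, 0.999, -0.0], [0.999, -0.044, 0.0], [0.0, -0.0, -1.0]]
contact_force: [0.5, -1.2, -1.1]
gripper_width: 0.0343
grasp_force: 26.1
```

Request:
send_rows(
  plan=[
    [0, 0, 0, 0],
    [0, 0, 0, 0],
    [0, 0, 0, 0],
    [0, 0, -0.5, 0],
    [0, 0, -1, 0],
    [0, 0, -3, 0],
    [0, 0, -4, 0],
    [0, 0, -4, 0],
    [0, 0, 0, 0],
    [0, 0, 0, 0],
  ],
  gripper=4.6,
)

```text
t: 24.7
ee_pos: [0.5764, -0.1649, 0.1471]
tool_rot: [[0.044, 0.999, 0.003], [0.999, -0.044, -0.001], [-0.001, 0.003, -1.0]]
contact_force: [0.5, 0.4, 0.4]
gripper_width: 0.0462
grasp_force: 0.0
```

Request:
send_rows(
  plan=[
    [3.6, -1.95, -0.3, 0],
    [3.6, -1.95, -0.3, 0],
    [3.6, -1.95, -0.3, 0],
    [3.6, -1.95, -0.3, 0],
    [3.6, -1.95, -0.3, 0],
    [3.6, -1.95, -0.3, 0],
    [3.6, -1.95, 0, -1],
    [3.6, -1.95, 0, -1],
    [3.6, -1.95, 0, -1],
    [3.6, -1.95, 0, -1],
    [3.6, -1.95, 0, -1],
    [3.6, -1.95, 0, -1],
  ],
  gripper=3,
)

```text
t: 25.9
ee_pos: [0.3084, 0.2395, 0.1627]
tool_rot: [[-0.555, 0.832, -0.001], [0.832, 0.555, -0.001], [0.0, -0.001, -1.0]]
contact_force: [0.4, 1.5, -0.1]
gripper_width: 0.03
grasp_force: 0.0
```

Request:
send_rows(
  plan=[
    [4, 0, 0, -1],
    [4, 0, 0, -1],
    [4, 0, 0, -1],
    [0, 0, 0, -1],
    [0, 0, 0, -1],
    [0, 0, 0, -1],
    [0, 0, 0, -1],
    [0, 0, 0, -1],
    [0, 0, 0, -1],
    [0, 0, 0, 0],
  ],
)

```text
t: 26.9
ee_pos: [0.2335, 0.3305, 0.1627]
tool_rot: [[-0.999, 0.042, -0.001], [0.042, 0.999, -0.001], [0.001, -0.001, -1.0]]
contact_force: [0.0, 0.2, 0.7]
gripper_width: 0.0305
grasp_force: 0.0
```

Run:
```python
from h import *
shot('top','t3.png',(195,155,445,305),3.2)
print(env.state()['ee_pos'],env.state()['joint_pos'].round(2))
```

```text
[0.23365844 0.33064216 0.16276419] [ 0.88  0.24  2.2  -0.    0.7  -0.64]
```

View pics/t3.png

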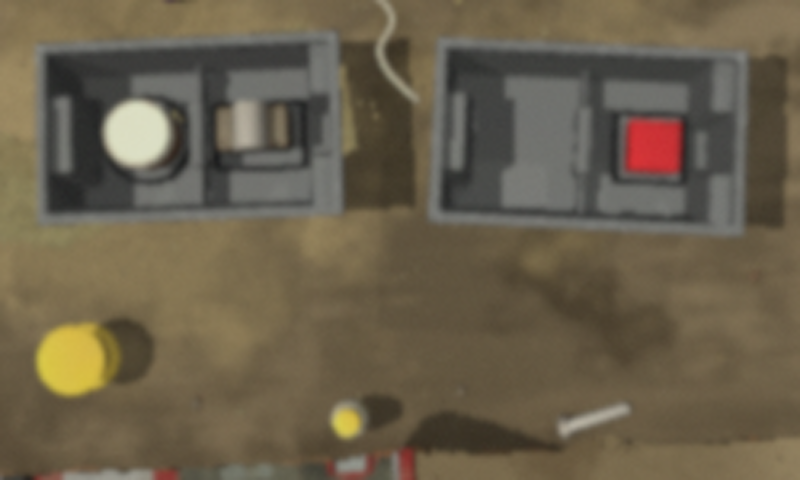

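Totes have not moved. Jar (137,134), block (248,122) and pack (654,147) are in their nests; checking their numbers and going to the second tote's grip.

Run:
```python
from h import *
def P(c,z): return unproj('top',(195+(c[0]+.5)/3.2-.5,155+(c[1]+.5)/3.2-.5),z)[:2]*1000
def inframe(p,c,yaw):
    a=np.radians(yaw);d=p-np.array(c);return np.round([d@[np.cos(a),np.sin(a)],d@[-np.sin(a),np.cos(a)]],1)
print('jar',inframe(P((137,134),.05),(582.6,152.7),92.45),'block',inframe(P((248,125),.055),(582.6,152.7),92.45),'pack',inframe(P((654,147),.032),(578.6,-116),87.48))
go(.5783,-.1158,.14,87.48)
```

```text
jar [40.3 -0.2] block [-38.1  -2.8] pack [-49.    0.9]
psi now 87.36 t 26.9 p [0.2337 0.3306 0.1628] j6 -0.64 F [0.1 0.6 0.1] w 0.0299
shift first (tool cm): [-36.49 -43.01   2.3 ]  turn units -0.02  or after turn: -36.39 -43.09 2.28
```

Request:
send_rows(
  plan=[
    [-4, 0, 0, 0],
    [-4, 0, 0, 0],
    [-4, 0, 0, 0],
    [-4, 0, 0, 0],
    [-4, 0, 0, 0],
    [-1.5, -3.9, 0, 0],
    [-1.5, -3.9, 0, 0],
    [-1.5, -3.9, 0, 0],
    [-1.5, -3.9, 0, 0],
    [-1.5, -3.9, 0, 0],
    [-1.5, -3.9, 0, 0],
    [-1.5, -3.9, 0, 0],
  ],
)

```text
t: 28.15
ee_pos: [0.5267, 0.0433, 0.1629]
tool_rot: [[-0.999, 0.048, -0.001], [0.048, 0.999, 0.0], [0.001, -0.0, -1.0]]
contact_force: [0.7, 1.1, 0.3]
gripper_width: 0.0303
grasp_force: 0.0
```

Request:
send_rows(
  plan=[
    [-1.5, -3.9, 0, 0],
    [-1.5, -3.9, 0, 0],
    [-1.5, -3.9, 0, 0],
    [-1.5, -3.9, 0, 0],
    [0, 0, 0, 0],
    [0, 0, 0, 0],
  ],
)

```text
t: 28.75
ee_pos: [0.5794, -0.1143, 0.1626]
tool_rot: [[-0.999, 0.049, -0.001], [0.049, 0.999, 0.0], [0.001, 0.0, -1.0]]
contact_force: [0.5, 0.2, -0.9]
gripper_width: 0.0299
grasp_force: 0.0
```

Run:
```python
from h import *
go(.5783,-.1158,.016,87.48)
```

```text
psi now 87.21 t 28.8 p [ 0.5794 -0.1143  0.1626] j6 -1.77 F [ 0.5  0.2 -0.9] w 0.0299
shift first (tool cm): [ 0.08 -0.16 14.66]  turn units -0.04  or after turn: 0.1 -0.16 14.66
```

Request:
send_rows(
  plan=[
    [0.1, -0.15, 3, 0],
    [0, 0, 4, 0],
    [0, 0, 3, 0],
    [0, 0, 2.5, 0],
    [0, 0, 1.2, 0],
    [0, 0, 0.6, 0],
    [0, 0, 0.3, 0],
    [0, 0, 0, 0],
    [0, 0, 0, 0],
  ],
)

```text
t: 29.65
ee_pos: [0.5794, -0.115, 0.0183]
tool_rot: [[-0.999, 0.044, 0.001], [0.044, 0.999, -0.0], [-0.001, -0.0, -1.0]]
contact_force: [0.7, -0.4, -0.2]
gripper_width: 0.0299
grasp_force: 0.0
```

Request:
send_rows(
  plan=[
    [0, 0, 0, 0],
    [0, 0, 0, 0],
    [0, 0, 0, 0],
    [0, 0, 0, 0],
    [0, 0, 0, 0],
    [0, 0, 0, 0],
  ],
  gripper=0,
  grip_force=70,
)

```text
t: 30.25
ee_pos: [0.5793, -0.1152, 0.0182]
tool_rot: [[-0.999, 0.044, 0.001], [0.044, 0.999, -0.0], [-0.001, -0.0, -1.0]]
contact_force: [-2.6, -0.4, 9.6]
gripper_width: 0.0083
grasp_force: 69.5
```

Run:
```python
from h import *
go(.5783,-.1158,.16,87.48)
```

```text
psi now 87.48 t 30.2 p [ 0.5793 -0.1152  0.0182] j6 -1.77 F [-2.6 -0.4  9.6] w 0.0083
shift first (tool cm): [  0.08  -0.07 -14.18]  turn units 0.0  or after turn: 0.09 -0.07 -14.18
```

Request:
send_rows(
  plan=[
    [0, 0, -0.5, 0],
    [0, 0, -1, 0],
    [0, 0, -2, 0],
    [0, 0, -3, 0],
    [0, 0, -3, 0],
    [0, 0, -3, 0],
    [0, 0, -2, 0],
    [0, 0, 0, 0],
    [0, 0, 0, 0],
  ],
)

```text
t: 31.15
ee_pos: [0.5786, -0.1149, 0.1623]
tool_rot: [[-0.999, 0.044, 0.0], [0.044, 0.999, -0.0], [-0.0, -0.0, -1.0]]
contact_force: [-1.0, 0.7, -4.3]
gripper_width: 0.0084
grasp_force: 68.6
```

Run:
```python
from h import *
shot('side','s5.png',(200,60,460,260),3)
go(.5819,.1527,.16,-87.55)
```

```text
psi now 87.48 t 31.2 p [ 0.5781 -0.1147  0.1615] j6 -1.77 F [-1.1 -0.1 -4.6] w 0.0084
shift first (tool cm): [ 0.8  26.73  0.16]  turn units 29.17  or after turn: 1.52 -26.7 0.15
```

View pics/s5.png

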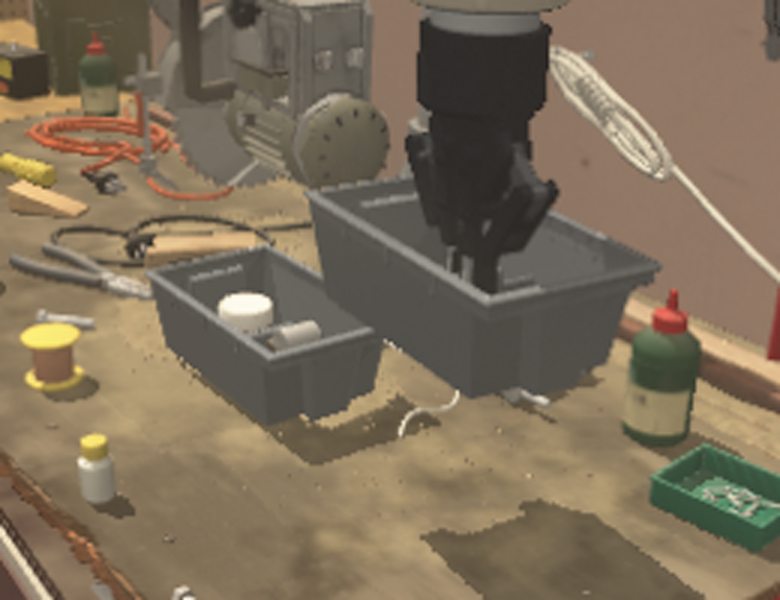

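The tote hangs level, well above the base tote (jar and block at (245,310) and (297,333)). Turning it end for end here.

Request:
send_rows(
  plan=[
    [0, 0, 0, 0.5],
    [0, 0, 0, 0.8],
    [0, 0, 0, 1],
    [0, 0, 0, 1],
    [0, 0, 0, 1],
    [0, 0, 0, 1],
    [0, 0, 0, 1],
    [0, 0, 0, 1],
    [0, 0, 0, 1],
    [0, 0, 0, 1],
    [0, 0, 0, 1],
    [0, 0, 0, 1],
  ],
)

```text
t: 32.4
ee_pos: [0.5778, -0.1147, 0.1605]
tool_rot: [[-0.333, 0.943, -0.003], [0.943, 0.333, 0.001], [0.002, -0.002, -1.0]]
contact_force: [0.6, 0.5, -4.6]
gripper_width: 0.0087
grasp_force: 68.5
```

Request:
send_rows(
  plan=[
    [0, 0, 0, 1],
    [0, 0, 0, 1],
    [0, 0, 0, 1],
    [0, 0, 0, 1],
    [0, 0, 0, 1],
    [0, 0, 0, 1],
    [0, 0, 0, 1],
    [0, 0, 0, 1],
    [0, 0, 0, 1],
    [0, 0, 0, 1],
    [0, 0, 0, 1],
    [0, 0, 0, 1],
  ],
)

```text
t: 33.6
ee_pos: [0.5778, -0.1147, 0.1605]
tool_rot: [[0.794, 0.608, -0.003], [0.608, -0.794, 0.001], [-0.002, -0.002, -1.0]]
contact_force: [-0.7, 0.8, -4.3]
gripper_width: 0.0087
grasp_force: 68.5
```

Request:
send_rows(
  plan=[
    [0, 0, 0, 1],
    [0, 0, 0, 1],
    [0, 0, 0, 1],
    [0, 0, 0, 1],
    [0, 0, 0, 1],
    [0, 0, 0, 0.6],
    [0, 0, 0, 0.27],
    [0, 0, 0, 0],
    [0, 0, 0, 0],
  ],
)

```text
t: 34.5
ee_pos: [0.5785, -0.1149, 0.1617]
tool_rot: [[0.999, 0.045, -0.001], [0.045, -0.999, 0.0], [-0.001, -0.0, -1.0]]
contact_force: [0.1, 0.7, -3.8]
gripper_width: 0.0086
grasp_force: 68.4
```

Run:
```python
from h import *
go(.5819,.1527,.16,-87.55)
```

```text
psi now -87.45 t 34.5 p [ 0.5785 -0.1149  0.1617] j6 1.28 F [ 0.1  0.7 -3.8] w 0.0086
shift first (tool cm): [  1.53 -26.71   0.17]  turn units 0.02  or after turn: 1.49 -26.72 0.17
```

Request:
send_rows(
  plan=[
    [0.1, -1.5, 0, 0],
    [0.2, -3, 0, 0],
    [0.2, -3.5, 0, 0],
    [0.2, -3.5, 0, 0],
    [0.2, -3.5, 0, 0],
    [0.2, -3.5, 0, 0],
    [0.2, -3.5, 0, 0],
    [0.2, -3, 0, 0],
    [0, -1.7, 0, 0],
    [0, 0, 0, 0],
    [0, 0, 0, 0],
    [0, 0, 0, 0],
  ],
)

```text
t: 35.7
ee_pos: [0.5822, 0.1518, 0.1622]
tool_rot: [[0.999, 0.043, -0.0], [0.043, -0.999, -0.0], [-0.0, 0.0, -1.0]]
contact_force: [0.8, -0.3, -3.9]
gripper_width: 0.0085
grasp_force: 68.8
```

Run:
```python
from h import *
go(.5819,.1527,.0902,-87.55)
```

```text
psi now -87.55 t 35.7 p [0.5822 0.1518 0.1622] j6 1.73 F [ 0.8 -0.3 -3.9] w 0.0085
shift first (tool cm): [-0.02 -0.09  7.2 ]  turn units -0.0  or after turn: -0.03 -0.09 7.2
```

Request:
send_rows(
  plan=[
    [0, -0.1, 1, 0],
    [0, 0, 2, 0],
    [0, 0, 2, 0],
    [0, 0, 1, 0],
    [0, 0, 0.4, 0],
    [0, 0, 0, 0],
    [0, 0, 0, 0],
  ],
)

```text
t: 36.4
ee_pos: [0.5828, 0.1534, 0.0989]
tool_rot: [[0.999, 0.043, 0.001], [0.043, -0.999, 0.0], [0.001, -0.0, -1.0]]
contact_force: [0.1, 1.0, -4.4]
gripper_width: 0.0088
grasp_force: 68.7
```

Run:
```python
from h import *
shot('side','s6.png',(200,60,400,210),4)
go(.5819,.1527,.0802,-87.55)
```

```text
psi now -87.54 t 36.5 p [0.5828 0.1535 0.0991] j6 1.74 F [-0.2 -0.3 -4.1] w 0.0086
shift first (tool cm): [-0.1   0.08  1.89]  turn units 0.0  or after turn: -0.1 0.08 1.89
```

View pics/s6.png

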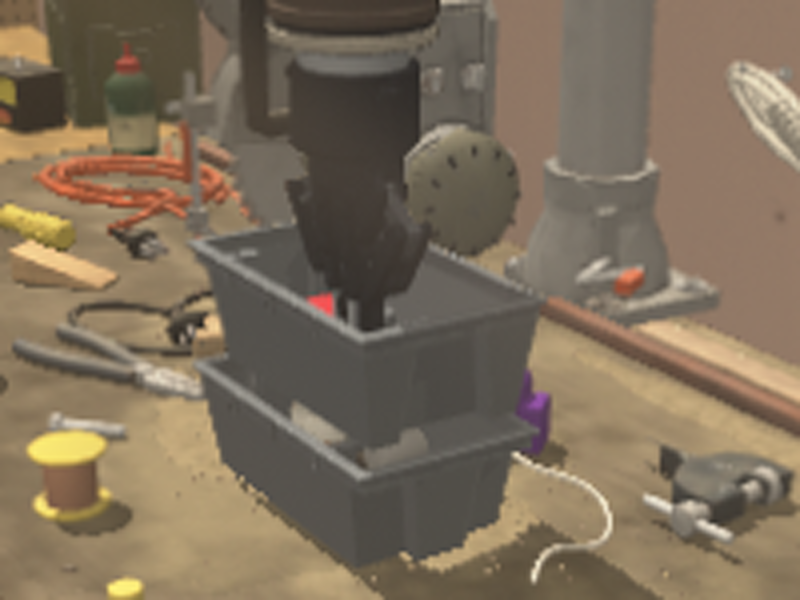

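The upper tote is aligned over the base, with its underside about 1 cm above the rim. Lowering it in small steps.

Request:
send_rows(
  plan=[
    [-0.08, 0.08, 0.3, 0],
    [0, 0, 0.3, 0],
    [0, 0, 0.3, 0],
    [0, 0, 0.2, 0],
    [0, 0, 0.2, 0],
    [0, 0, 0, 0],
    [0, 0, 0, 0],
  ],
)

```text
t: 37.15
ee_pos: [0.5815, 0.1527, 0.0853]
tool_rot: [[0.999, 0.043, -0.0], [0.043, -0.999, -0.0], [-0.0, 0.0, -1.0]]
contact_force: [0.3, -0.2, -3.7]
gripper_width: 0.0087
grasp_force: 68.7
```

Run:
```python
from h import *
go(.5819,.1527,.0802,-87.55)
```

```text
psi now -87.54 t 37.1 p [0.5815 0.1527 0.0853] j6 1.73 F [ 0.3 -0.2 -3.7] w 0.0087
shift first (tool cm): [ 0.04 -0.    0.51]  turn units 0.0  or after turn: 0.04 -0.0 0.51
```

No contact force with the underside 5 mm below the rim, so it has entered freely.

Request:
send_rows(
  plan=[
    [0.03, 0, 0.15, 0],
    [0, 0, 0.15, 0],
    [0, 0, 0.1, 0],
    [0, 0, 0.1, 0],
    [0, 0, 0, 0],
    [0, 0, 0, 0],
  ],
)

```text
t: 37.75
ee_pos: [0.5818, 0.1526, 0.0803]
tool_rot: [[0.999, 0.043, 0.0], [0.043, -0.999, -0.0], [0.0, 0.0, -1.0]]
contact_force: [-0.8, -0.8, -3.4]
gripper_width: 0.0087
grasp_force: 68.9
```

Request:
send_rows(
  plan=[
    [0, 0, 0.05, 0],
    [0, 0, 0.05, 0],
    [0, 0, 0.05, 0],
    [0, 0, 0, 0],
  ],
)

```text
t: 38.15
ee_pos: [0.5819, 0.1527, 0.0802]
tool_rot: [[0.999, 0.043, 0.001], [0.043, -0.999, 0.0], [0.001, -0.0, -1.0]]
contact_force: [-7.7, -2.2, 22.5]
gripper_width: 0.009
grasp_force: 72.9
```

It touched down exactly at the shoulder height (TCP 0.0802). Easing off and releasing.

Request:
send_rows(
  plan=[
    [0, 0, -0.1, 0],
    [0, 0, 0, 0],
  ],
)

```text
t: 38.35
ee_pos: [0.582, 0.1527, 0.0802]
tool_rot: [[0.999, 0.043, 0.001], [0.043, -0.999, 0.0], [0.001, -0.0, -1.0]]
contact_force: [-2.4, -0.3, 8.4]
gripper_width: 0.0083
grasp_force: 70.8
```

Request:
send_rows(
  plan=[
    [0, 0, 0, 0],
    [0, 0, 0, 0],
    [0, 0, 0, 0],
    [0, 0, 0, 0],
    [0, 0, -0.5, 0],
    [0, 0, -1, 0],
    [0, 0, -3, 0],
    [0, 0, -4, 0],
    [0, 0, -4, 0],
    [0, 0, -2, 0],
    [0, 0, 0, 0],
    [0, 0, 0, 0],
  ],
  gripper=2.6,
)

```text
t: 39.55
ee_pos: [0.5819, 0.1527, 0.2256]
tool_rot: [[0.999, 0.043, 0.001], [0.043, -0.999, 0.0], [0.001, -0.0, -1.0]]
contact_force: [-0.1, 0.2, 0.5]
gripper_width: 0.0261
grasp_force: 0.0
```

Run:
```python
from h import *
shot('side','s7.png',(180,60,380,210),4)
print(env.state()['ee_pos'],env.state()['contact_force'])
for n in('base_tote','second_tote_c','small_pack_c','glass_bottle_c'): print(n,[(np.round(d['at'],3),d['score']) for d in env.landmark_of(n,'side')])
```

```text
[0.58141738 0.15255535 0.22468485] [-0.5606698   0.03293533  0.60244157]
base_tote [(array([0.577, 0.152, 0.003]), 0.62)]
second_tote_c [(array([0.583, 0.154, 0.096]), 0.66)]
small_pack_c [(array([0.579, 0.201, 0.081]), 0.41)]
glass_bottle_c [(array([0.383, 0.045, 0.023]), 0.62)]
```

View pics/s7.png

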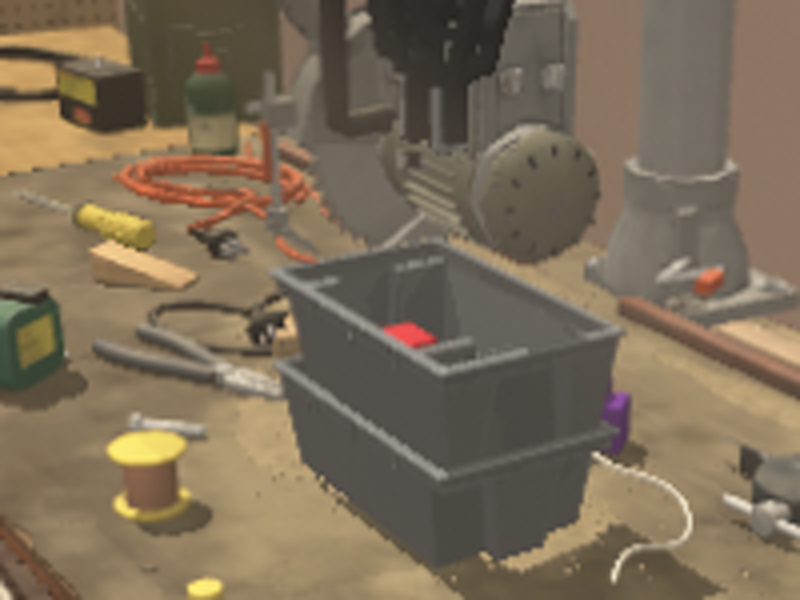

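The upper tote stands level in the base tote's rim, with its underside just inside at row ~475. The pack lies flat at (410,335), the gripper is clear and the bottle has not moved. Handing in.

```bash
python3 -c "
from rig import env
print(env.sign_off())"
```

```text
the job is handed in; nothing more can be done
None
```

I handed the job in at about 40 s of the 120 s allowed; the sign-off gave no verdict, but in the last picture and readings the pack lay flat in the upper tote, that tote stood level on the base tote's shoulders, the gripper was clear and the bottle had not moved (bearing and jar last checked upright in their nests before stacking).

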